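Lay a furniture leg down against the planing stop

ROBOT

A 6-joint arm with a two-finger parallel gripper is mounted at the origin on the work surface. World frame = base frame: x ahead of the robot, y to its left, z up, the work surface at z = 0. Lengths are in m, angles in rad, forces in N, time in s.
With the tool pointing down it reaches from about 0.325 to 0.85 m from the base axis. Payload 4.4 kg.
Tool frame: the origin (TCP) lies at the very end of the fingers, on their centre line; the grasp point (between the pads) lies 19 mm behind it (manip.tcp_to_grasp is the distance from the TCP to the grasp point, in m); z points along the fingers, y is the line along which they close (so a half turn about z gives the same grasp; the last joint's range is limited). The gripper opens to 94 mm and grips with 3 to 60 N. Pads are 16 mm wide; open, the fingers measure 119 mm over their backs; the gripper's body (75 mm by 177 mm) begins 78 mm behind the grasp point.
Start: joints at [-1.317, 0.207, 1.542, -0, 1.393, -0.15], TCP at [0.226, -0.529, 0.205] pointing down, gripper open.
Joint ranges: [-2.73, 2.73], [-0.86, 2.22], [0.23, 2.46], [-1.11, 4.25], [0.08, 2.63], [-2.82, 2.82]. Speed limits (rad/s): [2.79, 2.79, 3.14, 3.14, 3.14, 3.14].

INTERFACE

Orientations are given as a unit quaternion [w, x, y, z].
In Python, from cell import telemetry, optics, manip gives the robot as it stands. The module is installed in compiled form; this text tells all that it offers.
- The arm moves only by the tool apply_moves, never from a script. Its argument "motion" is a list of rows, each an object with "slide": the shift along the tool's x, y, z normalised to -1 to 1, where 1 is 300 mm, a list of three; "rot": the turn, a rotation vector about the tool's x, y, z normalised to -1 to 1, where 1 is 360 degrees, a list of three; "fingers": the opening, from 0 (shut) to 1 (fully open). A call has 1 to 8 rows; each row is the pose to reach, as a shift and turn from the pose commanded when the call began, along the tool's axes at that moment, turning the shorter way round; what a row does not reach only later rows make up. A row lasts 1/12 s, in which the tool goes at most 41.7 mm and 7.16 degrees, less where a joint would pass 70% of its speed; a pose out of reach is approached as far as the arm can. A call with a number of a shift or a turn outside -1 to 1 is refused whole. A call with a gripper value outside its range is refused whole. The fingers move at their own pace and stop on an object; the grip force is fixed at half the most. Time passes only in rows, so rows that repeat a pose let the fingers close. It gives the time, the measured TCP pose, the force, the opening and the grip force at its end, in the units of the state.
- telemetry.state(): the state, without advancing time (a new reading comes with each control period).
- optics.snapshot(name): name is "side" or "top"; returns a dict with "pixels" (384x512x3 uint8, red, green, blue), "camera_matrix" (3x3 intrinsics, pixels), "cam_to_world" (4x4, takes a point from camera to world coordinates). Camera axes: x right, y up, looking along -z (the intrinsics and any distortion apply to the point x, -y, -z); pixel columns grow to the right and rows downward; lengths in m; the calibration is good to about 2 mm. A picture is of the moment at which its call begins. There is no depth.
- manip.hand_in(): hands the job in; it is judged then, once.
The state is a dict: "t": time; "q": joint angles; "joint_velocities": joint speeds; "joint_torque": joint torques, N m; "position": TCP position; "ee_rot": TCP orientation; "ft_force": force on the tool from outside, world axes, zero at the start; "ft_torque": the same for the moment, N m; "width": opening from 0.0 (shut) to 1.0 (fully open); "grip_force": force on a finger pad.
Only numpy, scipy, OpenCV 4.12 (cv2) and the standard library are available. Lean on these libraries where they do the work, as an engineer would, in place of code of your own. Each camera call takes 0.05 s, during which the arm holds its last target. There are 200 camera calls.

TASK

Tip the tall wooden leg over with your fingertips, away from the planing stop it stands beside, and ease it down gently all the way rather than letting it fall. Finish with it lying flat on the bench, its blue foot end pushed square up against the stop. Do not pick the leg up, and leave the glue bottle, the paint tin and the screwdriver where they are.

Things in the scene. Friction and masses are not known exactly. Their poses are not given: they have to be found in the camera images.
- leg: Loose square wooden post, 40 x 40 x 240 mm, 0.2 to 0.35 kg, lowest 60 mm blue, rest pale bare wood. Starts upright on that foot, 5 to 30 mm off the stop. Origin: centre of the foot end face. z: from foot to top; x: away from the stop, the way to tip it (at first within 0.12 rad of the stop's x). Past a lean of 0.165 rad it falls by itself, at up to 9 rad/s; over 5 rad/s is not gentle.
- leg_top (a point): Centre of the leg's top end face, 240 mm from the foot along the leg.
- stop: Planing stop: dark wooden batten fixed to the bench, 180 mm long (its y), 30 mm thick, 25 mm high, two brass screw heads on top. Origin: on the bench under the middle of the working face, which looks along +x; the batten fills x -30 to 0 mm, y -90 to 90 mm. z is up. The leg is to lie on the clear bench on its +x side.
- stop_face (a point): Middle of the stop's working face, 12.5 mm above the bench, axes as the stop's.
- glue: White glue bottle with a red cap, standing, radius 26 mm, 150 mm high. Origin: centre of its underside. To be left alone.
- tin: Small paint tin with a blue band, standing, radius 35 mm, 85 mm high. Origin: centre of its underside. To be left alone.
- driver: Screwdriver lying on the bench, about 200 mm long along its x. Origin: its middle, on the bench. To be left alone.
There are look-alikes about, which are no part of the job. Of the things that look like the leg, the largest one is meant.

How it is judged:
At the end, for the whole second after the job is handed in: The leg lies flat on the bench (within 0.05 rad), at rest, its foot end centre within 6 mm of the stop's working face and within 85 mm of its middle, pointing straight away from the stop within 0.12 rad (angle between leg's own z axis and vertical between 1.52 and 1.62 rad and height (world z) of leg below 0.025 m and height (world z) of leg_top below 0.027 m and x of leg in the frame of stop_face between -0.004 and 0.006 m and y of leg in the frame of stop_face between -0.085 and 0.085 m and x of leg_top in the frame of stop_face above 0.2 m and angle between the z axis of leg and the x axis of stop_face, either way round below 0.12 rad and linear speed of leg below 0.02 m/s); the robot touches nothing.
It fails at once if the leg was let fall or flung (turning faster than 5 rad/s) (angular speed of leg above 5 rad/s).
It fails at once if the leg was lifted (foot centre over 40 mm above the bench) (height (world z) of leg above 0.04 m).
It fails at once if the glue bottle was moved (distance of glue from where it was at the start of the episode above 0.02 m).
It fails at once if the paint tin was moved (distance of tin from where it was at the start of the episode above 0.02 m).
It fails at once if the screwdriver was moved (distance of driver from where it was at the start of the episode above 0.02 m).
It also fails if it takes over 72 s, if anything falls off the work surface, if the arm or the gripper's body presses on something with over 40 N, if the wrist force passes 120 N, or if a joint passes its speed limit or range.

## Working session

There is one attempt and no reset: what is moved stays moved. The work goes in short steps, Python scripts to look and compute and a tool call to move; the robot and the scene stay as the last step left them, time stands still between calls to the robot, and variables do not carry over. Pictures are saved under pics/ and viewed, at most 13 in all, crops included, and the job is handed in when it is done.

Besides the shell and the picture viewer there is one more tool, called after "Emit:" as name(argument=value, ...), one argument or row to a line, values as JSON. apply_moves: Moves the arm, as the interface text tells. Its arguments: {"type":"object","properties":{"motion":{"type":"array","items":{"type":"object","properties":{"slide":{"type":"array","items":{"type":"number","minimum":-1,"maximum":1}},"rot":{"type":"array","items":{"type":"number","minimum":-1,"maximum":1}},"fingers":{"type":"number"}}}}},"required":["motion"]}

```bash
mkdir -p pics
cat > h.py <<'E'
import numpy as np,cv2
from cell import telemetry, optics, manip
def snap(n,f=None):
    d=optics.snapshot(n)
    if f: cv2.imwrite(f,cv2.cvtColor(d["pixels"],cv2.COLOR_RGB2BGR))
    return d
def ray(d,u,v):
    K=np.array(d["camera_matrix"]);T=np.array(d["cam_to_world"])
    p=np.linalg.solve(K,[u,v,1.]);r=T[:3,:3]@[p[0],-p[1],-p[2]]
    return T[:3,3],r/np.linalg.norm(r)
def atz(d,u,v,z):
    o,r=ray(d,u,v);return o+r*(z-o[2])/r[2]
def tri(d1,p1,d2,p2):
    o1,r1=ray(d1,*p1);o2,r2=ray(d2,*p2)
    s=np.linalg.lstsq(np.c_[r1,-r2],o2-o1,rcond=None)[0]
    a,b=o1+s[0]*r1,o2+s[1]*r2
    return (a+b)/2,np.linalg.norm(a-b)
E
python3 - <<'E'
from h import *
import pickle
D={n:snap(n,f"pics/{n}0.png") for n in("top","side")}
pickle.dump(D,open("d0.pkl","wb"))
for n in D: print(np.round(D[n]["cam_to_world"],3),D[n]["camera_matrix"],list(D[n]))
print(telemetry.state())
E
```

```text
[[ 0.016  0.999 -0.044  0.542]
 [-1.     0.015 -0.012 -0.04 ]
 [-0.011  0.044  0.999  1.073]
 [ 0.     0.     0.     1.   ]] [[411.66383217   0.         258.77069358]
 [  0.         411.66383217 194.09906813]
 [  0.           0.           1.        ]] ['pixels', 'camera_matrix', 'cam_to_world']
[[-0.978  0.114 -0.174  0.376]
 [-0.208 -0.581  0.787  0.857]
 [-0.011  0.806  0.592  0.836]
 [ 0.     0.     0.     1.   ]] [[496.90435349   0.         256.57480751]
 [  0.         496.90435349 189.58539399]
 [  0.           0.           1.        ]] ['pixels', 'camera_matrix', 'cam_to_world']
{'t': 0.1, 'q': array([-1.31656027e+00,  2.07337010e-01,  1.54281234e+00, -1.99089301e-05,
        1.39348175e+00, -1.50503158e-01]), 'joint_velocities': array([-6.90076575e-04, -4.92953924e-04, -2.95979451e-03,  5.15260088e-04,
        1.71198244e-07, -6.56063104e-04]), 'joint_torque': array([-5.65700361e-05, -3.71864176e+01, -2.82295203e+01,  7.01246713e-02,
        3.10788187e-02, -5.04410798e-05]), 'position': array([ 0.22621938, -0.52783777,  0.20440506]), 'ee_rot': array([-1.01734547e-03,  9.79592194e-01,  2.00992771e-01, -6.26232519e-05]), 'ft_force': array([ 0.22887692, -0.28154268, -0.02180977]), 'ft_torque': array([ 0.03419816, -0.04238964,  0.03633923]), 'grip_force': 0.0, 'width': 1.0037318734333553}
```

View pics/top0.png

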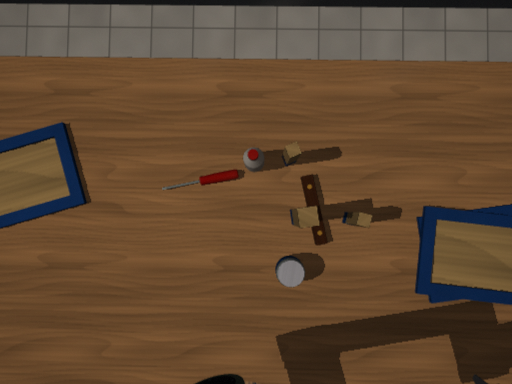

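View pics/side0.png

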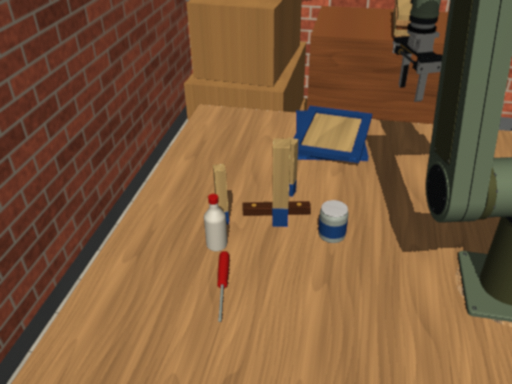

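The leg is at about (307,217) in the top view. It stands on the left (+y) side of the stop, whose ends are at (308,178) and (321,243). In the side view the leg runs from (281,140) to (280,225). I'll zoom in to measure it.

Run:
```python
import cv2
a=cv2.imread("pics/top0.png")[145:295,215:415];cv2.imwrite("pics/t1.png",cv2.resize(a,None,fx=4,fy=4,interpolation=cv2.INTER_CUBIC))
a=cv2.imread("pics/side0.png")[125:265,190:360];cv2.imwrite("pics/s1.png",cv2.resize(a,None,fx=4,fy=4,interpolation=cv2.INTER_CUBIC))
```

```text
(no output)
```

View pics/t1.png

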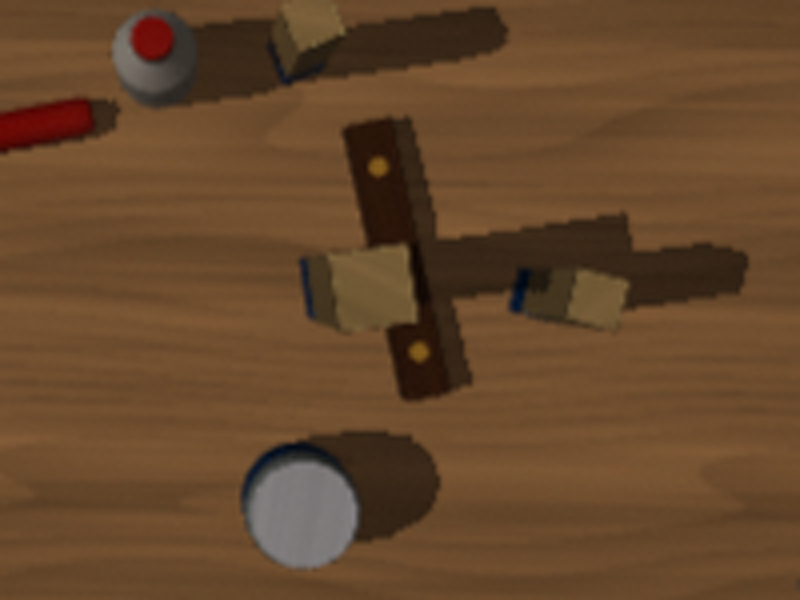

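View pics/s1.png

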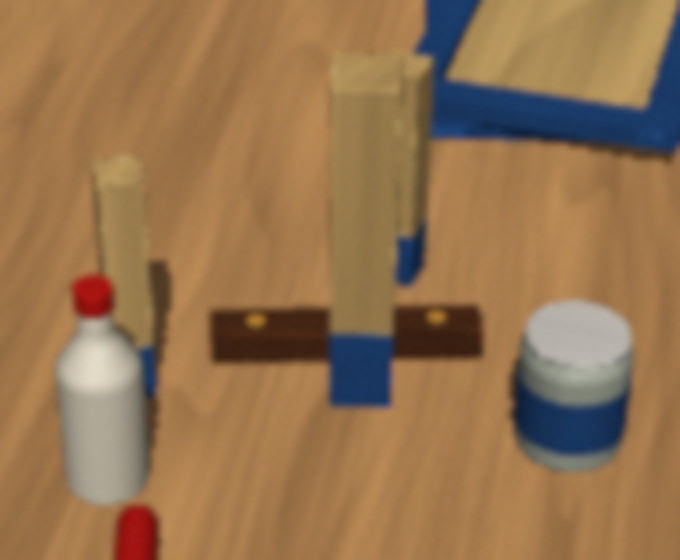

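The zooms show these crop pixels:

- **Top view:** the leg's top face corners are (329,260), (407,245), (417,322) and (340,333). The stop's working edge runs from (345,128) to (404,400).
- **Side view:** the foot's front edge runs from (331,404) to (390,406). The stop's bottom edge runs from (212,360) to (483,355).

Run:
```python
from h import *
import pickle
D=pickle.load(open("d0.pkl","rb"));T,S=D["top"],D["side"]
t=lambda u,v:(215+(u-1.5)/4,145+(v-1.5)/4)
s=lambda u,v:(190+(u-1.5)/4,125+(v-1.5)/4)
r=lambda *a:print(*[np.round(x,4) for x in a])
C=[(329,260),(407,245),(417,322),(340,333)]
P=[atz(T,*t(*c),.24) for c in C];r("legtop",*P);m=np.mean(P,0);r(m)
print([round(np.linalg.norm(P[i]-P[i-1]),4) for i in range(4)])
r("foot top view",atz(T,*t(302,259),0),atz(T,*t(312,318),0))
r("foot side",atz(S,*s(331,404),0),atz(S,*s(390,406),0))
r("tri topcentre",*tri(T,t(373,290),S,s(366,73)))
r("stop edge top z25",atz(T,*t(345,128),.025),atz(T,*t(404,400),.025))
r("screws tri",*tri(T,t(378,167),S,s(256,321)),*tri(T,t(419,352),S,s(437,317)))
r("stop side bottom",atz(S,*s(212,360),0),atz(S,*s(483,355),0))
r("tin",atz(T,*t(302,510),.085)); r("glue cap",atz(T,*t(152,38),.15)); r("driver end",atz(T,*t(118,112),.01))
r("decoy near",*tri(T,t(600,298),S,s(417,60)))
r("decoy top, z.18", atz(T,*t(600,298),.18),"decoy2",atz(T,*t(308,20),.16))
```

```text
Traceback (most recent call last):
numpy._core._exceptions._UFuncNoLoopError: ufunc 'multiply' did not contain a loop with signature matching types (dtype('<U6'), dtype('float64')) -> None
```

Run:
```python
from h import *
import pickle
D=pickle.load(open("d0.pkl","rb"));T,S=D["top"],D["side"]
t=lambda u,v:(215+(u-1.5)/4,145+(v-1.5)/4)
s=lambda u,v:(190+(u-1.5)/4,125+(v-1.5)/4)
r=lambda *a:print(*[x if isinstance(x,str) else np.round(x,4) for x in a])
C=[(329,260),(407,245),(417,322),(340,333)]
P=[atz(T,*t(*c),.24) for c in C];r("legtop",*P);m=np.mean(P,0);r(m)
print([round(np.linalg.norm(P[i]-P[i-1]),4) for i in range(4)])
r("foot top view",atz(T,*t(302,259),0),atz(T,*t(312,318),0))
r("foot side",atz(S,*s(331,404),0),atz(S,*s(390,406),0))
r("tri topcentre",*tri(T,t(373,290),S,s(366,73)))
r("stop edge top z25",atz(T,*t(345,128),.025),atz(T,*t(404,400),.025))
r("screws tri",*tri(T,t(378,167),S,s(256,321)),*tri(T,t(419,352),S,s(437,317)))
r("stop side bottom",atz(S,*s(212,360),0),atz(S,*s(483,355),0))
r("tin",atz(T,*t(302,510),.085)); r("glue cap",atz(T,*t(152,38),.15)); r("driver end",atz(T,*t(118,112),.01))
r("decoy near",*tri(T,t(600,298),S,s(417,60)))
r("decoy top, z.18", atz(T,*t(600,298),.18),"decoy2",atz(T,*t(308,20),.16))
```

```text
legtop [ 0.5481 -0.1079  0.24  ] [ 0.5563 -0.1471  0.24  ] [ 0.5176 -0.1525  0.24  ] [ 0.5115 -0.1138  0.24  ]
[ 0.5334 -0.1303  0.24  ]
[np.float64(0.0371), np.float64(0.0401), np.float64(0.0391), np.float64(0.0392)]
foot top view [ 0.5504 -0.1098  0.    ] [ 0.5122 -0.1168  0.    ]
foot side [ 0.5497 -0.1066  0.    ] [ 0.512  -0.1121  0.    ]
tri topcentre [ 0.5342 -0.1305  0.2359] 0.0018
stop edge top z25 [ 0.6341 -0.1345  0.025 ] [ 0.4621 -0.1738  0.025 ]
screws tri [ 0.6098 -0.1563  0.0208] 0.0 [ 0.4924 -0.1835  0.0211] 0.0002
stop side bottom [ 0.6355 -0.1354  0.    ] [ 0.4597 -0.1756  0.    ]
tin [ 0.4005 -0.1062  0.085 ]
glue cap [ 0.6723 -0.0141  0.15  ]
driver end [0.6436 0.0111 0.01  ]
decoy near [ 0.5266 -0.2625  0.1688] 0.0076
decoy top, z.18 [ 0.5304 -0.2591  0.18  ] decoy2 [ 0.6822 -0.1011  0.16  ]
```

```bash
cat >> h.py <<'E'
from scipy.spatial.transform import Rotation as Rn
STOP=np.array([.548,-.155,0]);SY=1.796
LEG=np.array([.534,-.131,0]);LY=1.745
def cur():
    s=telemetry.state();w,x,y,z=s["ee_rot"];return s,s["position"],Rn.from_quat([x,y,z,w])
def ori(yaw,tilt):
    "tool z = fwd(yaw)*sin(tilt)-up*cos(tilt); tool y = horizontal, yaw-90deg"
    f=np.array([np.cos(yaw),np.sin(yaw),0]);u=np.array([0,0,1.])
    z=f*np.sin(tilt)-u*np.cos(tilt);y=np.array([np.sin(yaw),-np.cos(yaw),0])
    return Rn.from_matrix(np.c_[np.cross(y,z),y,z])
def rel(p,R,p0=None,R0=None):
    if p0 is None: _,p0,R0=cur()
    sl=R0.inv().apply(np.asarray(p)-p0)/.3; ro=(R0.inv()*R).as_rotvec()/(2*np.pi)
    return np.round(sl,4).tolist(),np.round(ro,4).tolist()
E
python3 - <<'E'
from h import *
R=ori(LY,np.radians(45));print(R.as_matrix().round(3))
z=R.as_matrix()[:,2]
ax=LEG+[0,0,.17]
pre=ax-z*.1;print(pre, pre-z*.08)
print(rel(pre+[0,0,.08],R)); print(rel([.4,-.4,.33],R))
E
```

```text
[[-0.123  0.985 -0.123]
 [ 0.696  0.173  0.696]
 [ 0.707  0.    -0.707]]
[ 0.54625585 -0.20064046  0.24071068] [ 0.55606053 -0.25635283  0.29727922]
([1.4102, -0.5832, -0.3861], [0.0832, 0.1051, -0.2016])
([0.7004, -0.1644, -0.4181], [0.0832, 0.1051, -0.2016])
```

Emit:
apply_moves(
  motion=[
    {"slide":[0,0,-0.12],"rot":[0,0,0],"fingers":1},
    {"slide":[0.7,-0.165,-0.42],"rot":[0.083,0.105,-0.202],"fingers":1},
    {"slide":[0.7,-0.165,-0.42],"rot":[0.083,0.105,-0.202],"fingers":1},
    {"slide":[0.7,-0.165,-0.42],"rot":[0.083,0.105,-0.202],"fingers":1},
    {"slide":[0.7,-0.165,-0.42],"rot":[0.083,0.105,-0.202],"fingers":1},
    {"slide":[0.7,-0.165,-0.42],"rot":[0.083,0.105,-0.202],"fingers":1},
    {"slide":[0.7,-0.165,-0.42],"rot":[0.083,0.105,-0.202],"fingers":1},
    {"slide":[0.7,-0.165,-0.42],"rot":[0.083,0.105,-0.202],"fingers":1},
  ],
)

```text
t: 0.77
position: [0.4037, -0.398, 0.3348]
ee_rot: [-0.178, 0.813, 0.533, 0.152]
ft_force: [-0.3, 0.0, 1.0]
width: 1.001
grip_force: 0.0
```

Run:
```python
from h import *
R=ori(LY,np.radians(45));s,p,Rc=cur();print(s["q"].round(3),p.round(3),Rc.as_matrix().round(3))
z=R.as_matrix()[:,2]
ax=LEG+[0,0,.17]
pre=ax-z*.1
print(rel(pre-z*.06,R))
```

```text
[-1.092  0.367  1.152  0.29   2.004 -0.611] [ 0.404 -0.398  0.335] [[ 0.385  0.921  0.058]
 [ 0.813 -0.368  0.451]
 [ 0.437 -0.127 -0.89 ]]
([0.5387, 0.2913, 0.4161], [0.0353, 0.0453, -0.0835])
```

Emit:
apply_moves(
  motion=[
    {"slide":[0.54,0.29,0.3],"rot":[0.035,0.045,-0.0835],"fingers":1},
    {"slide":[0.54,0.29,0.416],"rot":[0.035,0.045,-0.0835],"fingers":1},
    {"slide":[0.54,0.29,0.416],"rot":[0.035,0.045,-0.0835],"fingers":1},
    {"slide":[0.54,0.29,0.416],"rot":[0.035,0.045,-0.0835],"fingers":1},
    {"slide":[0.54,0.29,0.416],"rot":[0.035,0.045,-0.0835],"fingers":1},
    {"slide":[0.54,0.29,0.416],"rot":[0.035,0.045,-0.0835],"fingers":1},
    {"slide":[0.54,0.29,0.416],"rot":[0.035,0.045,-0.0835],"fingers":1},
    {"slide":[0.54,0.29,0.416],"rot":[0.035,0.045,-0.0835],"fingers":1},
  ],
)

```text
t: 1.43
position: [0.5508, -0.2456, 0.2786]
ee_rot: [-0.294, 0.599, 0.703, 0.245]
ft_force: [-0.1, 0.5, 0.3]
width: 1.0
grip_force: 0.0
```

Run:
```python
from h import *
R=ori(LY,np.radians(45));s,p,Rc=cur();print(s["q"].round(3),p.round(3),Rc.as_matrix().round(3))
z=R.as_matrix()[:,2]
ax=LEG+[0,0,.17]
print(rel(ax-z*.1,R),rel(ax+z*.01,R))
d=snap("top","pics/t2.png");e=snap("side")
a=np.hstack([d["pixels"][100:300,200:420],e["pixels"][60:260,170:390]]);cv2.imwrite("pics/c2.png",cv2.resize(a[:,:,::-1],None,fx=1.8,fy=1.8))
```

```text
[-0.798  0.63   1.014  0.492  2.129 -0.832] [ 0.551 -0.246  0.279] [[-0.11   0.987 -0.12 ]
 [ 0.699  0.162  0.697]
 [ 0.707 -0.007 -0.707]]
([0.0172, 0.0104, 0.1955], [0.0004, 0.0, -0.0021]) ([0.0172, 0.0094, 0.5622], [0.0004, 0.0, -0.0021])
```

View pics/c2.png

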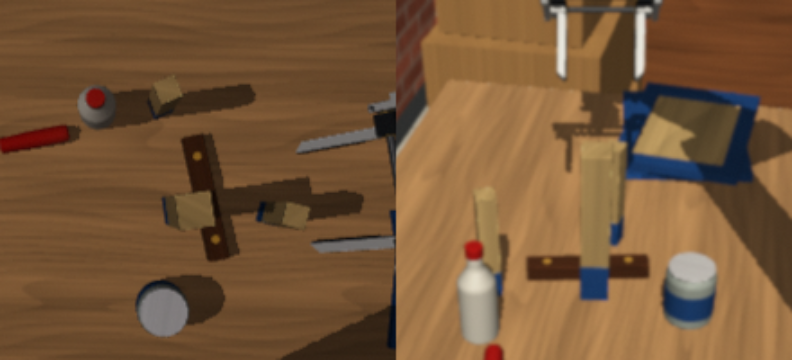

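The fingers straddle the leg's line, with their midpoint at column 600 and the leg at about 598 in the side half. Next I slide in along the fingers.

Emit:
apply_moves(
  motion=[
    {"slide":[0.017,0.01,0.1],"rot":[0,0,-0.002],"fingers":1},
    {"slide":[0.017,0.01,0.2],"rot":[0,0,-0.002],"fingers":1},
    {"slide":[0.017,0.01,0.28],"rot":[0,0,-0.002],"fingers":1},
    {"slide":[0.017,0.01,0.36],"rot":[0,0,-0.002],"fingers":1},
    {"slide":[0.017,0.01,0.44],"rot":[0,0,-0.002],"fingers":1},
    {"slide":[0.017,0.01,0.52],"rot":[0,0,-0.002],"fingers":1},
    {"slide":[0.017,0.01,0.562],"rot":[0,0,-0.002],"fingers":1},
    {"slide":[0.017,0.01,0.562],"rot":[0,0,-0.002],"fingers":1},
  ],
)

```text
t: 2.2
position: [0.5319, -0.1239, 0.1632]
ee_rot: [-0.292, 0.595, 0.707, 0.247]
ft_force: [-0.1, -0.6, -0.2]
width: 0.999
grip_force: 0.0
```

Run:
```python
from h import *
s,p,Rc=cur();print(s["q"].round(3),p.round(4),s["ft_force"].round(2))
print(rel(LEG+[0,0,.17]+Rc.as_matrix()[:,2]*.01,ori(LY,np.pi/4)))
d=snap("top");e=snap("side")
a=np.hstack([d["pixels"][100:300,200:420],e["pixels"][60:260,170:390]]);cv2.imwrite("pics/c3.png",cv2.resize(a[:,:,::-1],None,fx=1.8,fy=1.8))
```

```text
[-0.692  0.551  1.383  0.497  1.824 -0.892] [ 0.5319 -0.1239  0.1632] [-0.14 -0.64 -0.19]
([-0.0012, 0.003, 0.0001], [0.0007, -0.0001, -0.0002])
```

View pics/c3.png

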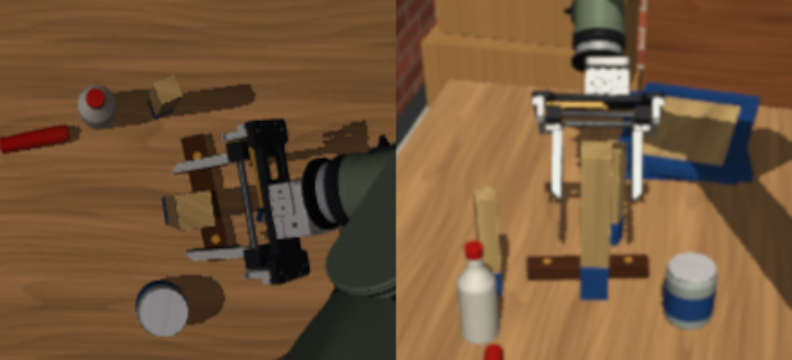

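Both fingers flank the leg, which is still upright. Next I close on it.

Emit:
apply_moves(
  motion=[
    {"slide":[0,0.003,0],"rot":[0,0,0],"fingers":0.5},
    {"slide":[0,0.003,0],"rot":[0,0,0],"fingers":0.46},
    {"slide":[0,0.003,0],"rot":[0,0,0],"fingers":0.43},
    {"slide":[0,0.003,0],"rot":[0,0,0],"fingers":0.38},
    {"slide":[0,0.003,0],"rot":[0,0,0],"fingers":0.3},
    {"slide":[0,0.003,0],"rot":[0,0,0],"fingers":0.3},
    {"slide":[0,0.003,0],"rot":[0,0,0],"fingers":0.3},
    {"slide":[0,0.003,0],"rot":[0,0,0],"fingers":0.3},
  ],
)

```text
t: 2.97
position: [0.5345, -0.1242, 0.1634]
ee_rot: [-0.291, 0.595, 0.707, 0.248]
ft_force: [0.7, -0.2, -1.0]
width: 0.47
grip_force: 0.0
```

Emit:
apply_moves(
  motion=[
    {"slide":[0,0,0],"rot":[0,0,0],"fingers":0.3},
    {"slide":[0,0,0],"rot":[0,0,0],"fingers":0.3},
    {"slide":[0,0,0],"rot":[0,0,0],"fingers":0.3},
    {"slide":[0,0,0],"rot":[0,0,0],"fingers":0.3},
  ],
)

```text
t: 3.3
position: [0.5344, -0.1242, 0.1634]
ee_rot: [-0.291, 0.595, 0.707, 0.247]
ft_force: [0.6, 0.6, -0.1]
width: 0.422
grip_force: 29.9
```

```bash
cat > arc.py <<'E'
import sys
from h import *
# pivot at front bottom edge; a list of lean increments (deg) about tool -? axis, rigid rotation of tool about world axis through pivot
def arc(degs,piv,yaw):
    s,p,R=cur();print(p.round(4),s["ft_force"].round(1),s["grip_force"],s["width"])
    ax=np.array([-np.sin(yaw),np.cos(yaw),0])  # z x fwd; +rot tips z towards fwd
    for d in degs:
        Q=Rn.from_rotvec(ax*np.radians(d));print(d,rel(piv+Q.apply(p-piv),Q*R,p,R))
E
python3 - <<'E'
from arc import *
s,p,R=cur();z=R.as_matrix()[:,2]
c=p-z*.01;print(c)
piv=np.array([c[0],c[1],0])+.02*np.array([np.cos(LY),np.sin(LY),0]);print("piv",piv)
arc([3,6,9,12,15,18,21,24],piv,LY)
E
```

```text
[ 0.53559475 -0.13121291  0.17046462]
piv [ 0.53212827 -0.11151561  0.        ]
[ 0.5344 -0.1242  0.1634] [ 0.6  0.6 -0.1] 29.92584317922592 0.42191793304419245
3 ([0.0213, -0.0001, 0.0191], [0.0, -0.0083, -0.0])
6 ([0.0415, -0.0002, 0.0393], [0.0, -0.0167, -0.0001])
9 ([0.0607, -0.0002, 0.0605], [0.0, -0.025, -0.0001])
12 ([0.0787, -0.0003, 0.0828], [0.0, -0.0333, -0.0001])
15 ([0.0956, -0.0004, 0.1059], [0.0, -0.0417, -0.0002])
18 ([0.1112, -0.0005, 0.1298], [0.0, -0.05, -0.0002])
21 ([0.1255, -0.0006, 0.1546], [0.0, -0.0583, -0.0003])
24 ([0.1385, -0.0007, 0.1801], [0.0, -0.0667, -0.0003])
```

Emit:
apply_moves(
  motion=[
    {"slide":[0.0213,0,0.019],"rot":[0,-0.0083,0],"fingers":0.3},
    {"slide":[0.0415,0,0.0393],"rot":[0,-0.0167,0],"fingers":0.3},
    {"slide":[0.0607,0,0.0605],"rot":[0,-0.025,0],"fingers":0.3},
    {"slide":[0.0787,0,0.0828],"rot":[0,-0.0333,0],"fingers":0.3},
    {"slide":[0.0956,0,0.106],"rot":[0,-0.0417,0],"fingers":0.3},
  ],
)

```text
t: 3.72
position: [0.527, -0.0822, 0.1612]
ee_rot: [-0.195, 0.622, 0.739, 0.167]
ft_force: [0.1, 0.5, -0.5]
width: 0.422
grip_force: 30.0
```

Run:
```python
from arc import *
piv=np.array([.5321,-.1115,0])
print(cur()[0]["q"].round(3))
arc([3,6,9,12,15,18,21,24],piv,LY)
e=snap("side")
cv2.imwrite("pics/c4.png",cv2.resize(e["pixels"][60:260,170:390,::-1],None,fx=2.5,fy=2.5))
```

```text
[-0.565  0.359  1.541  0.379  1.603 -0.795]
[ 0.527  -0.0822  0.1612] [ 0.1  0.5 -0.5] 29.970617294311523 0.4221353063327107
3 ([0.0213, -0.0001, 0.019], [-0.0, -0.0083, -0.0])
6 ([0.0417, -0.0002, 0.0392], [-0.0, -0.0167, -0.0001])
9 ([0.0609, -0.0004, 0.0603], [-0.0, -0.025, -0.0001])
12 ([0.079, -0.0005, 0.0825], [-0.0, -0.0333, -0.0002])
15 ([0.0959, -0.0006, 0.1056], [-0.0, -0.0417, -0.0002])
18 ([0.1116, -0.0007, 0.1295], [-0.0001, -0.05, -0.0002])
21 ([0.126, -0.0009, 0.1542], [-0.0001, -0.0583, -0.0003])
24 ([0.1391, -0.001, 0.1796], [-0.0001, -0.0667, -0.0003])
```

View pics/c4.png

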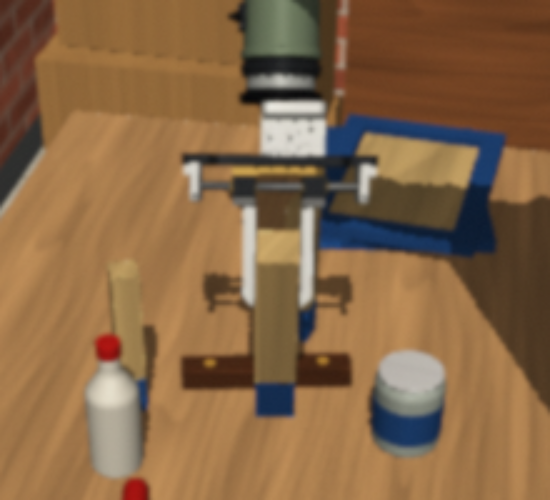

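The leg leans with the tool, its foot still on the bench at about (275,413). I continue along the arc.

Emit:
apply_moves(
  motion=[
    {"slide":[0.0213,0,0.019],"rot":[0,-0.0083,0],"fingers":0.3},
    {"slide":[0.0417,0,0.0392],"rot":[0,-0.0167,0],"fingers":0.3},
    {"slide":[0.0609,0,0.0603],"rot":[0,-0.025,0],"fingers":0.3},
    {"slide":[0.079,-0.0005,0.0825],"rot":[0,-0.0333,0],"fingers":0.3},
    {"slide":[0.0959,-0.0006,0.1056],"rot":[0,-0.0417,0],"fingers":0.3},
    {"slide":[0.1116,-0.0007,0.1295],"rot":[0,-0.05,0],"fingers":0.3},
    {"slide":[0.126,-0.001,0.1542],"rot":[0,-0.0583,0],"fingers":0.3},
    {"slide":[0.139,-0.001,0.18],"rot":[0,-0.0667,0],"fingers":0.3},
  ],
)

```text
t: 4.43
position: [0.5164, -0.0199, 0.1357]
ee_rot: [-0.038, 0.643, 0.764, 0.034]
ft_force: [-0.3, -0.2, 1.2]
width: 0.424
grip_force: 30.0
```

Run:
```python
from arc import *
piv=np.array([.5321,-.1115,0])
s,p,R=cur();z=R.as_matrix()[:,2]
print(s["q"].round(3),"lean",45-np.degrees(np.arctan2(z[:2]@[np.cos(LY),np.sin(LY)],-z[2])), "z of tcp if lying needed; R", np.linalg.norm((p-z*.01)-piv))
arc([3,6,9,12,15,18,21,24],piv,LY)
```

```text
[-0.269  0.17   1.741  0.098  1.272 -0.471] lean 39.16056326922889 z of tcp if lying needed; R 0.17225776732612588
[ 0.5164 -0.0199  0.1357] [-0.3 -0.2  1.2] 29.993653893470764 0.4240126031551285
3 ([0.0214, -0.0002, 0.0191], [-0.0, -0.0083, -0.0])
6 ([0.0418, -0.0003, 0.0393], [-0.0001, -0.0167, -0.0001])
9 ([0.0611, -0.0005, 0.0606], [-0.0001, -0.025, -0.0001])
12 ([0.0793, -0.0006, 0.0828], [-0.0001, -0.0333, -0.0002])
15 ([0.0963, -0.0008, 0.1059], [-0.0001, -0.0417, -0.0002])
18 ([0.112, -0.0009, 0.1299], [-0.0002, -0.05, -0.0002])
21 ([0.1265, -0.0011, 0.1547], [-0.0002, -0.0583, -0.0003])
24 ([0.1396, -0.0012, 0.1803], [-0.0002, -0.0667, -0.0003])
```

Emit:
apply_moves(
  motion=[
    {"slide":[0.0213,0,0.019],"rot":[0,-0.0083,0],"fingers":0.3},
    {"slide":[0.0418,0,0.0393],"rot":[0,-0.0167,0],"fingers":0.3},
    {"slide":[0.061,0,0.0605],"rot":[0,-0.025,0],"fingers":0.3},
    {"slide":[0.0793,-0.0005,0.0828],"rot":[0,-0.0333,0],"fingers":0.3},
    {"slide":[0.0963,-0.0007,0.106],"rot":[0,-0.0417,0],"fingers":0.3},
    {"slide":[0.112,-0.0009,0.13],"rot":[0,-0.05,0],"fingers":0.3},
    {"slide":[0.1265,-0.001,0.1547],"rot":[0,-0.0583,0],"fingers":0.3},
    {"slide":[0.1396,-0.001,0.18],"rot":[0,-0.0667,0],"fingers":0.3},
  ],
)

```text
t: 5.1
position: [0.5085, 0.0269, 0.0865]
ee_rot: [0.122, 0.637, 0.755, -0.1]
ft_force: [-1.1, 1.8, 0.4]
width: 0.423
grip_force: 30.0
```

Run:
```python
from arc import *
piv=np.array([.5321,-.1115,0])
s,p,R=cur();z=R.as_matrix()[:,2]
print(s["q"].round(3),"lean",45-np.degrees(np.arctan2(z[:2]@[np.cos(LY),np.sin(LY)],-z[2])), np.linalg.norm((p-z*.01)-piv))
arc([3,6,9,12,15,18,21,24,26],piv,LY)
e=snap("side");cv2.imwrite("pics/c5.png",cv2.resize(e["pixels"][60:310,170:420,::-1],None,fx=2.4,fy=2.4))
```

```text
[ 0.092  0.222  1.831 -0.359  1.086  0.091] lean 63.1905004741521 0.17268526902843484
[0.5085 0.0269 0.0865] [-1.1  1.8  0.4] 29.99541699886322 0.4234456408087316
3 ([0.0215, -0.0002, 0.0191], [-0.0, -0.0083, -0.0])
6 ([0.042, -0.0003, 0.0394], [-0.0001, -0.0167, -0.0001])
9 ([0.0613, -0.0005, 0.0606], [-0.0001, -0.025, -0.0001])
12 ([0.0796, -0.0007, 0.0829], [-0.0002, -0.0333, -0.0001])
15 ([0.0966, -0.0008, 0.1061], [-0.0002, -0.0417, -0.0001])
18 ([0.1125, -0.001, 0.1301], [-0.0002, -0.05, -0.0002])
21 ([0.127, -0.0011, 0.155], [-0.0003, -0.0583, -0.0002])
24 ([0.1402, -0.0013, 0.1805], [-0.0003, -0.0667, -0.0002])
26 ([0.1483, -0.0014, 0.198], [-0.0004, -0.0722, -0.0002])
```

View pics/c5.png

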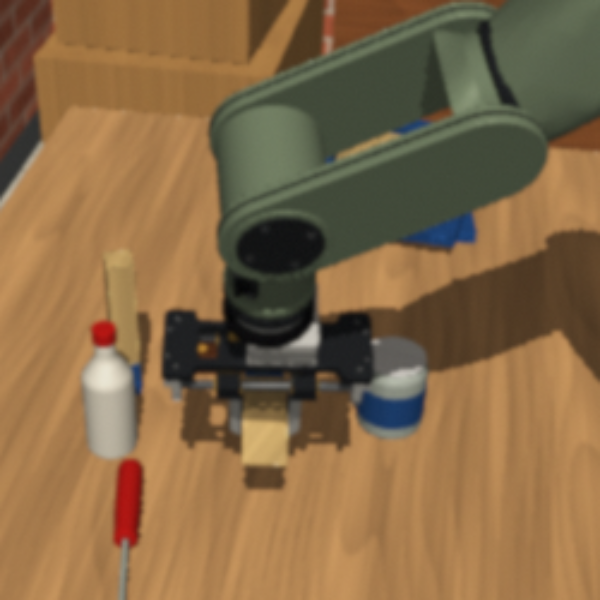

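The leg is about 63° over, held at (265,430), and the body is clear of the glue and the tin. I lower the rest slowly.

Emit:
apply_moves(
  motion=[
    {"slide":[0.0215,0,0.019],"rot":[0,-0.0083,0],"fingers":0.3},
    {"slide":[0.042,0,0.0393],"rot":[0,-0.0167,0],"fingers":0.3},
    {"slide":[0.0613,-0.0005,0.0605],"rot":[0,-0.025,0],"fingers":0.3},
    {"slide":[0.0796,-0.0007,0.0829],"rot":[0,-0.0333,0],"fingers":0.3},
    {"slide":[0.0966,-0.0008,0.106],"rot":[0,-0.0417,0],"fingers":0.3},
    {"slide":[0.1125,-0.001,0.13],"rot":[0,-0.05,0],"fingers":0.3},
    {"slide":[0.127,-0.001,0.155],"rot":[0,-0.0583,0],"fingers":0.3},
    {"slide":[0.127,-0.001,0.155],"rot":[0,-0.0583,0],"fingers":0.3},
  ],
)

```text
t: 5.82
position: [0.5021, 0.0484, 0.0266]
ee_rot: [0.255, 0.606, 0.722, -0.217]
ft_force: [1.0, 0.3, -1.2]
width: 0.426
grip_force: 30.0
```

Run:
```python
from arc import *
piv=np.array([.5321,-.1115,0])
s,p,R=cur();z=R.as_matrix()[:,2]
print(s["q"].round(3),"lean",45-np.degrees(np.arctan2(z[:2]@[np.cos(LY),np.sin(LY)],-z[2])), p-z*.01,np.linalg.norm((p-z*.01)-piv))
arc([1,2,3,4,5,6],piv,LY)
```

```text
[ 0.348  0.474  1.802 -0.752  1.14   0.597] lean 84.10387409996089 [0.50101516 0.0546438  0.0343158 ] 0.17247493316741447
[0.5021 0.0484 0.0266] [ 1.   0.3 -1.2] 29.99510943889618 0.425747564773599
1 ([0.0071, 0.0, 0.0064], [0.0, -0.0028, 0.0])
2 ([0.0141, 0.0001, 0.013], [0.0, -0.0056, 0.0])
3 ([0.021, 0.0001, 0.0197], [0.0, -0.0083, 0.0])
4 ([0.0278, 0.0001, 0.0265], [0.0, -0.0111, 0.0])
5 ([0.0344, 0.0002, 0.0334], [0.0, -0.0139, 0.0])
6 ([0.0409, 0.0002, 0.0404], [0.0, -0.0167, 0.0001])
```

Emit:
apply_moves(
  motion=[
    {"slide":[0.007,0,0.0065],"rot":[0,-0.0028,0],"fingers":0.3},
    {"slide":[0.014,0,0.013],"rot":[0,-0.0056,0],"fingers":0.3},
    {"slide":[0.021,0,0.0197],"rot":[0,-0.0083,0],"fingers":0.3},
    {"slide":[0.0278,0,0.0265],"rot":[0,-0.0111,0],"fingers":0.3},
    {"slide":[0.032,0,0.031],"rot":[0,-0.013,0],"fingers":0.3},
    {"slide":[0.032,0,0.031],"rot":[0,-0.013,0],"fingers":0.3},
  ],
)

```text
t: 6.32
position: [0.5035, 0.0495, 0.0158]
ee_rot: [0.286, 0.598, 0.71, -0.239]
ft_force: [-0.0, -0.2, -3.5]
width: 0.427
grip_force: 30.0
```

Run:
```python
from arc import *
s,p,R=cur();z=R.as_matrix()[:,2]
print(s["q"].round(3),"lean",45-np.degrees(np.arctan2(z[:2]@[np.cos(LY),np.sin(LY)],-z[2])), p-z*.01,s["ft_force"],s["ft_torque"])
d=snap("top");e=snap("side")
a=np.hstack([d["pixels"][100:300,150:370],e["pixels"][110:310,170:390]]);cv2.imwrite("pics/c6.png",cv2.resize(a[:,:,::-1],None,fx=1.8,fy=1.8))
```

```text
[ 0.388  0.541  1.781 -0.822  1.175  0.69 ] lean 88.76548277591849 [0.50230492 0.05634513 0.02301171] [-2.19548556e-03 -1.94591443e-01 -3.45434961e+00] [0.83454223 0.10024895 0.05758317]
```

View pics/c6.png

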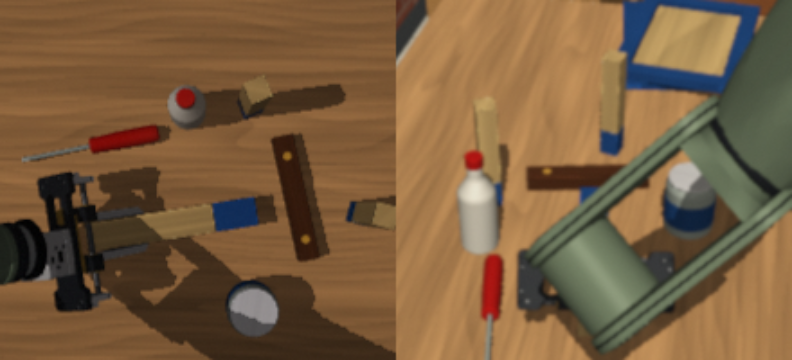

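The leg lies nearly flat with its blue foot end at about (257,209) in the left half, short of the stop's edge at about (283,205). I measure the remaining gap and the yaw.

Run:
```python
from h import *
d=snap("top")["pixels"];D=optics.snapshot("top")
t=lambda u,v:(150+u/1.8-.3,100+v/1.8-.3)
A=[atz(D,*t(*c),.04) for c in [(254,198),(259,222),(212,206),(217,231)]]
for a in A: print(a.round(4))
f=np.array([np.cos(SY),np.sin(SY),0]);sy=np.array([-f[1],f[0],0])
m=(A[0]+A[1])/2;print("foot stopframe",(m-STOP)@f,(m-STOP)@sy)
s,p,R=cur();z=R.as_matrix()[:,2];c=p-z*.01;print("grip stopframe",(c-STOP)@f,(c-STOP)@sy)
v=c-m;print("leg yaw",np.arctan2(v[1],v[0]),np.hypot(*v[:2]),"tool yaw",np.arctan2(-R.as_matrix()[0,1]*-1,-R.as_matrix()[1,1]), R.as_matrix()[:,1])
# lower 3mm and flatten 1.2deg about grip axis pt
q=Rn.from_rotvec(np.array([-np.sin(LY),np.cos(LY),0])*np.radians(1.2))
R2=q*R;c2=c+[0,0,-.003];print(rel(c2+R2.as_matrix()[:,2]*.01,R2))
```

```text
[ 0.5493 -0.1089  0.04  ]
[ 0.5161 -0.1163  0.04  ]
[ 0.5372 -0.0507  0.04  ]
[ 0.5027 -0.0581  0.04  ]
foot stopframe 0.044733340628590926 0.005464440213443464
grip stopframe 0.21600470941783265 -0.003395521716125275
leg yaw 1.7443155215912813 0.1715003810267891 tool yaw 1.7418942615134567 [0.98538934 0.17026279 0.00429364]
([0.0062, -0.0, 0.0072], [-0.0, -0.0033, -0.0])
```

Emit:
apply_moves(
  motion=[
    {"slide":[0.002,0,0.0024],"rot":[0,-0.001,0],"fingers":0.3},
    {"slide":[0.004,0,0.0048],"rot":[0,-0.002,0],"fingers":0.3},
    {"slide":[0.0062,0,0.0072],"rot":[0,-0.0033,0],"fingers":0.3},
    {"slide":[0.0062,0,0.0072],"rot":[0,-0.0033,0],"fingers":0.3},
    {"slide":[0.0062,0,0.0072],"rot":[0,-0.0033,0],"fingers":0.3},
  ],
)

```text
t: 6.93
position: [0.5046, 0.0489, 0.0146]
ee_rot: [0.294, 0.595, 0.706, -0.245]
ft_force: [1.1, -3.2, 1.7]
width: 0.42
grip_force: 30.0
```

Run:
```python
from h import *
s,p,R=cur();z=R.as_matrix()[:,2];c=p-z*.01;print(c,s["ft_force"],s["ft_torque"])
f=np.array([np.cos(SY),np.sin(SY),0])
Q=Rn.from_rotvec([0,0,SY-LY])
for k in (.01,.02,.03,.038,.048):
    w=Q if k>.015 else Rn.from_rotvec([0,0,(SY-LY)/2])
    R2=w*R;print(k,rel(c-f*k+R2.as_matrix()[:,2]*.01,R2))
```

```text
[0.5033635  0.05588931 0.02165463] [ 1.07721342 -3.21911693  1.65940791] [-0.07200475  0.00557187  0.07777829]
0.01 ([-0.0235, 0.0024, 0.0236], [-0.0029, 0.0, -0.0029])
0.02 ([-0.047, 0.0048, 0.0471], [-0.0057, 0.0, -0.0057])
0.03 ([-0.0705, 0.0066, 0.0707], [-0.0057, 0.0, -0.0057])
0.038 ([-0.0893, 0.008, 0.0895], [-0.0057, 0.0, -0.0057])
0.048 ([-0.1128, 0.0098, 0.1131], [-0.0057, 0.0, -0.0057])
```

Emit:
apply_moves(
  motion=[
    {"slide":[-0.012,0.0012,0.012],"rot":[-0.0014,0,-0.0014],"fingers":0.3},
    {"slide":[-0.0235,0.0024,0.0236],"rot":[-0.0029,0,-0.0029],"fingers":0.3},
    {"slide":[-0.047,0.0048,0.047],"rot":[-0.0057,0,-0.0057],"fingers":0.3},
    {"slide":[-0.0705,0.0066,0.0707],"rot":[-0.0057,0,-0.0057],"fingers":0.3},
    {"slide":[-0.0893,0.008,0.0895],"rot":[-0.0057,0,-0.0057],"fingers":0.3},
    {"slide":[-0.0985,0.009,0.0985],"rot":[-0.0057,0,-0.0057],"fingers":0.3},
    {"slide":[-0.103,0.009,0.103],"rot":[-0.0057,0,-0.0057],"fingers":0.3},
    {"slide":[-0.103,0.009,0.103],"rot":[-0.0057,0,-0.0057],"fingers":0.3},
  ],
)

```text
t: 7.6
position: [0.5151, 0.0063, 0.0146]
ee_rot: [0.3, 0.578, 0.721, -0.237]
ft_force: [0.6, 0.2, 3.5]
width: 0.427
grip_force: 30.0
```

Run:
```python
from h import *
s,p,R=cur();z=R.as_matrix()[:,2];c=p-z*.01
f=np.array([np.cos(SY),np.sin(SY),0]);sy=np.array([-f[1],f[0],0])
print(c,s["ft_force"],s["ft_torque"],"grip x",(c-STOP)@f,"foot est",(c-STOP)@f-.171)
print(rel(p-f*.002,R),rel(p-f*.004,R))
d=snap("top")
cv2.imwrite("pics/c7.png",cv2.resize(d["pixels"][170:260,220:350,::-1],None,fx=5,fy=5,interpolation=cv2.INTER_CUBIC))
```

```text
[0.51346341 0.01319327 0.02166741] [0.58505185 0.20726415 3.50979492] [-0.18972008 -0.12744879  0.02725826] grip x 0.17165834767925217 foot est 0.0006583476792521581
([-0.0047, 0.0, 0.0047], [0.0, 0.0, 0.0]) ([-0.0094, 0.0, 0.0094], [0.0, 0.0, 0.0])
```

View pics/c7.png

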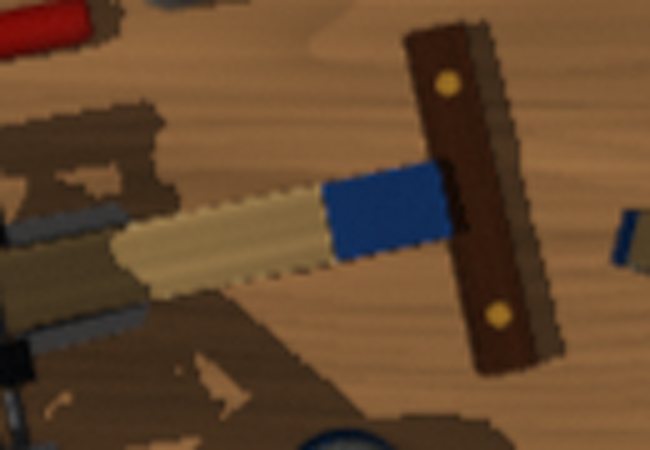

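The foot end at (447,200) sits at the stop's edge and looks square. The force shows no contact yet, so I nudge it on until it does.

Emit:
apply_moves(
  motion=[
    {"slide":[-0.0025,0,0.0025],"rot":[0,0,0],"fingers":0.3},
    {"slide":[-0.005,0,0.005],"rot":[0,0,0],"fingers":0.3},
    {"slide":[-0.005,0,0.005],"rot":[0,0,0],"fingers":0.3},
    {"slide":[-0.005,0,0.005],"rot":[0,0,0],"fingers":0.3},
  ],
)

```text
t: 7.98
position: [0.5152, 0.0061, 0.0146]
ee_rot: [0.3, 0.578, 0.721, -0.236]
ft_force: [-3.3, 8.5, 9.8]
width: 0.426
grip_force: 30.0
```

Contact: 8.5 N against the stop with no further travel. I release and back out along the fingers.

Emit:
apply_moves(
  motion=[
    {"slide":[0,0,0],"rot":[0,0,0],"fingers":0.45},
    {"slide":[0,0,0],"rot":[0,0,0],"fingers":0.5},
    {"slide":[0,0,0],"rot":[0,0,0],"fingers":0.7},
    {"slide":[0,0,0],"rot":[0,0,0],"fingers":0.7},
    {"slide":[0,0,0],"rot":[0,0,0],"fingers":0.7},
    {"slide":[0,0,0],"rot":[0,0,0],"fingers":0.7},
    {"slide":[0,0,-0.02],"rot":[0,0,0],"fingers":0.7},
    {"slide":[0,0,-0.05],"rot":[0,0,0],"fingers":0.7},
  ],
)

```text
t: 8.65
position: [0.5115, 0.0147, 0.024]
ee_rot: [0.299, 0.578, 0.721, -0.238]
ft_force: [0.0, 0.4, 0.4]
width: 0.699
grip_force: 0.0
```

Emit:
apply_moves(
  motion=[
    {"slide":[0,0,-0.05],"rot":[0,0,0],"fingers":0.7},
    {"slide":[0,0,-0.12],"rot":[0,0,0],"fingers":0.7},
    {"slide":[0,0,-0.2],"rot":[0,0,0],"fingers":0.7},
    {"slide":[0,0,-0.3],"rot":[0,0,0],"fingers":0.7},
    {"slide":[0,0,-0.4],"rot":[0,0,0],"fingers":0.7},
    {"slide":[0,0,-0.5],"rot":[0,0,0],"fingers":0.7},
    {"slide":[0,0,-0.5],"rot":[0,0,0],"fingers":0.7},
    {"slide":[0,0,-0.5],"rot":[0,0,0],"fingers":0.7},
  ],
)

```text
t: 9.32
position: [0.4896, 0.1202, 0.1321]
ee_rot: [0.301, 0.577, 0.722, -0.235]
ft_force: [-0.3, -0.5, -0.5]
width: 0.697
grip_force: 0.0
```

Run:
```python
from h import *
d=snap("top");e=snap("side")
a=cv2.resize(d["pixels"][170:260,200:340],None,fx=2.8,fy=2.8,interpolation=cv2.INTER_CUBIC);b=cv2.resize(e["pixels"][160:310,190:350],None,fx=2.4,fy=2.4)
h=max(len(a),len(b));P=lambda x:np.pad(x,((0,h-len(x)),(0,0),(0,0)))
cv2.imwrite("pics/c8.png",np.hstack([P(a),P(b)])[:,:,::-1])
print(cur()[0]["ft_force"],cur()[0]["q"].round(2))
```

```text
[-0.37498587  0.33282289 -0.08210505] [ 0.53  0.38  1.72 -0.75  1.4   0.58]
```

View pics/c8.png

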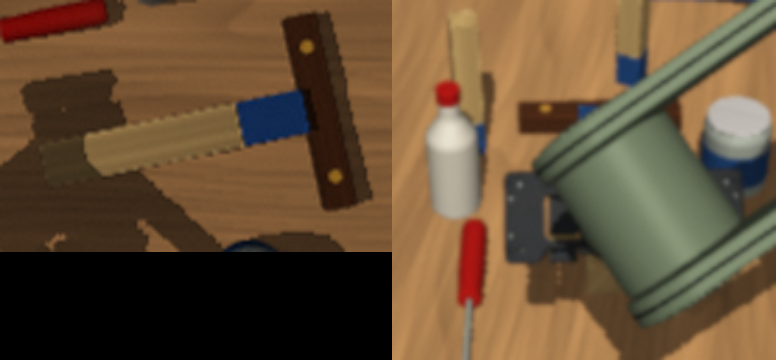

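The leg lies free, square against the stop, with its foot edge at about (306,112) in the left half. One numeric check, then I hand in.

Run:
```python
from h import *
D=snap("top");t=lambda u,v:(200+u/2.8-.3,170+v/2.8-.3)
f=np.array([np.cos(SY),np.sin(SY),0])
x=[(atz(D,*t(*c),.04)-STOP)@f for c in [(303,92),(309,132)]];print(x)
if max(map(abs,x))<.006: print(manip.hand_in())
```

```text
[np.float64(-0.0010518886863655798), np.float64(0.0013201248470134294)]
the job is handed in; nothing more can be done
None
```

I tipped the leg and lowered it under control at about 0.6 rad/s, and it now lies flat with its blue foot end square against the stop (within about 1.5 mm by camera). The glue bottle, paint tin and screwdriver were left alone, and I handed the job in after about 9.5 s; hand-in returned no verdict. I gripped the leg's sides in the fingers to guide it down, with its foot staying at bench level.

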